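# Find the heavy side of a flywheel on the balancing stand and hold it down

## Task

The steel flywheel on the balancing stand has a hidden heavy side, and its stiff bearing keeps it wherever it is left. Turn it round by its crank handle, feel from the effort which side is heavy, then bring the heavy side straight down (to within 20 degrees), underneath the axle, and finish while still gripping the handle with the wheel held still there. Do not let go at the end, and leave the other things on the worktop where they are.

Things in the scene. Friction and masses are not known exactly. Their poses are not given: they have to be found in the camera images.
- stand: Grey balancing stand, fixed: base plate x -45 to +95 mm, 150 mm wide in y, top 16 mm high; bearing block behind the wheel (x +31 to +81 mm, up to 30 mm above the axle). Origin: on the worktop, under the middle of the wheel; z up; the axle runs along x, which points away from the robot. It stands anywhere in a patch of 7 by 20 cm, yawed up to 0.4 rad either way.
- axle (a point): Centre of the steel flywheel, on the axle, 145 mm above the worktop; axes as the stand's. The wheel is a disc of radius 68 mm, 20 mm thick (x -10 to +10 mm), with recessed web and six equal bolts; its crank handle sticks out of the front face, parallel to the axle, 50 mm from it, with a plain steel boss opposite that balances the handle.
- flywheel (a joint): Turn of the flywheel about the axle, rad, right-handed about the stand's +x: growing = clockwise as the robot sees it. 0 with the handle on top (starts within 0.4 of that), no end stops. Bearing drag about 0.24 N m at any angle, so the wheel stays where left. Heavy side rising takes drag plus weight, heavy side falling takes drag less weight; nothing else shows it.
- handle (a point): Grip point of the crank handle: axis of its black sleeve (18 mm thick, x -23 to -89 mm from the axle point), 66 mm in front of the wheel's middle, 50 mm from the axle. The sleeve revolves freely on its spindle, so a gripper pointing down, closing along the stand's y, can carry it all the way round without tilting or regrasping.
- boss (a point): Middle of the steel boss's front on the wheel, 50 mm from the axle, opposite the handle. Unseen inside the wheel lies a slug of about 0.5 kg, 35 mm from the axle (0.14 to 0.20 N m when level with it): the heavy side. Its direction differs from start to start, has nothing to do with handle or boss, and starts 0.9 rad or more from straight down.
- caliper: Bystander: digital caliper, 235 mm long, lying on the worktop left of the stand; leave it.
- wrench: Bystander: steel adjustable wrench, 174 mm long, lying right of the stand; leave it.
- bench_timer: Bystander: grey bench timer, 66 x 58 x 19 mm; leave it.
- tape_roll: Bystander: small roll of sealing tape, 52 mm across, 14 mm high; leave it.
- beaker: Bystander: clear beaker, 60 mm across, 86 mm high; leave it.

How it is judged:
On the way:
1. the flywheel has been turned by hand, its handle at least 25 mm from where it was (distance of handle from where it was at the start of the episode above 0.025 m and contact force between the fingers and flywheel above 2 N), for 0.1 s.
At the end, for the whole second after the job is handed in: The heavy side of the flywheel is straight below the axle, within 0.34 rad (about 20 degrees) either way, the wheel stands still (under 0.05 rad/s) and the fingers grip it with more than 5 N (z of slug_c0 in the frame of axle below -0.02 m and y of slug_c0 in the frame of axle between -0.0117 and 0.0117 m and contact force between the fingers and flywheel above 5 N and velocity of joint flywheel between -0.05 and 0.05 rad/s); the arm keeps its last pose, push and grip.
It fails at once if a bystander was shifted by more than 30 mm (distance of any of caliper, wrench, bench_timer, tape_roll, beaker from where it was at the start of the episode above 0.03 m).
It also fails if it takes over 58 s, if anything falls off the work surface, if the arm or the gripper's body presses on something with over 40 N, if the wrist force passes 120 N, or if a joint passes its speed limit or range.

## Robot

A 7-joint arm with a two-finger parallel gripper is mounted at the origin on a cart in front of the work surface, level with it; the furniture and walls round the work are solid. World frame = base frame: x ahead of the robot, y to its left, z up, the work surface at z = 0. Lengths are in m, angles in rad, forces in N, time in s.
With the tool pointing down it reaches from about 0.4 to 0.875 m from the base axis. Payload 19.3 kg.
Tool frame: the origin (TCP) lies at the very end of the fingers, on their centre line; the grasp point (between the pads) lies bot.grasp_offset behind it (bot.grasp_offset is the distance from the TCP to the grasp point, in m); z points along the fingers, y is the direction in which the jaws open and shut (so a half turn about z gives the same grasp; the last joint's range is limited). The gripper opens to 85 mm and grips with 20 to 120 N. Pads are 22 mm wide; open, the fingers measure 114 mm over their backs; the gripper's body (76 mm by 85 mm) begins 54 mm behind the grasp point. The pads swing forward as they close: fully open they stand 13 mm farther back than shut.
Start: joints at [-1.307, 0.521, -0.036, 1.599, 0.021, 1.021, -0.113], TCP at [0.205, 0.59, 0.231] pointing down, gripper open.
Joint ranges: [-2.91, 2.91], [-0.3, 2.13], [-1.5, 1.42], [0.17, 2.43], [-1.26, 4.41], [0.16, 1.93], [-2.52, 2.52]. Speed limits (rad/s): [1.89, 1.89, 2.39, 2.39, 3.01, 3.01, 3.01].

## Interface

Orientations are given as [roll, pitch, yaw] about the fixed x, y, z axes, in that order (R = Rz(yaw) Ry(pitch) Rx(roll)).
In Python, from workcell import bot gives the robot as it stands. The module is installed in compiled form; this text tells all that it offers.
- The arm moves only by the shell command python3 -m handwheel 'ROWS' [OPENING] [FORCE]. ROWS is JSON, a list of rows, each a list of 6 numbers: the shift along the tool's x, y, z as a fraction of full scale, then the turn, a rotation vector about the tool's x, y, z as a fraction of full scale. In form: [[x, y, z, rx, ry, rz], ...]. A call has 1 to 8 rows; each row shifts and turns the commanded pose from where the row before left it, along the tool's axes as they then stand; what a row does not reach is not made up. Full scale, the value 1, is 0.025 m for a shift and 360 degrees for a turn. A row lasts 1/8 s, in which the tool goes at most 62.5 mm and 10.7 degrees, less where a joint would pass 70% of its speed; a pose out of reach is approached as far as the arm can. A call with a number of a shift or a turn outside -1 to 1 is refused whole. A call with a gripper value outside its range is refused whole. OPENING is the closure, from -1 (fully open) to 1 (shut), set as the call begins (- or left out, the last holds). The fingers move at their own pace and stop on an object; FORCE is the grip in N (left out, the last holds). Time passes only in rows, so rows that do not move let the fingers close. It gives the time, the measured TCP pose, the force and the opening at its end, in the units of the state.
- bot.observe(): the state, without advancing time (a new reading comes with each control period).
- bot.grab_frame(name): name is "scene" or "top" or "wrist"; returns a dict with "pixels" (400x640x3 uint8, blue, green, red), "vertical_fov" (degrees; the focal length in pixels is half the picture's height over the tangent of half this angle, whatever the lens; pixels are square), "cx", "cy" (the principal point, pixels), "D" ([k1, k2, p1, p2, k3] as OpenCV has them; the pictures are not rectified), "R" (3x3) and "t" (3): a world point X has camera coordinates R X + t. Camera axes: x right, y down, z forward; pixel columns grow to the right and rows downward; lengths in m; the calibration is good to about 2 mm. A picture is of the moment at which its call begins. There is no depth.
- bot.job_done(): hands the job in, once; it reports no verdict.
Trained networks look in a picture, given as the dict that the camera call returned (one of the last four; its "shot" number tells which), for a name from the list of things; names that differ only in an ending like _2 or _b are one class to them, and where a whole thing is asked for, a point or a joint stands for the part that bears it (a point fixed in the world has none). Each returns a list of dicts, best first, with "score" (0 to 1); they miss things now and then, are a little off and sometimes report something else, mostly with a low value. They report only what shows in the picture. A call takes as long as a camera call.
- bot.trace(picture, thing): "region" (400x640 bool, what is visible of it) and "point" ([column, row] in pixels, amid what is visible of it).
The state is a dict: "clock": time; "qpos": joint angles; "qd": joint speeds; "joint_efforts": joint torques, N m; "position": TCP position; "tool_rot": TCP orientation; "force": force on the tool from outside, world axes, zero at the start; "moment": the same for the moment, N m; "grip_width": finger opening in m.
Only numpy, scipy, OpenCV 4.12 (cv2) and the standard library are available. Lean on these libraries where they do the work, as an engineer would, in place of code of your own. Each camera call takes 0.05 s, during which the arm holds its last target.

## Working session

There is one attempt and no reset: what is moved stays moved. The work goes in short steps, Python scripts to look and compute and a shell command to move; the robot and the scene stay as the last step left them, time stands still between calls to the robot, and variables do not carry over. Pictures are saved under pics/ and viewed, and the job is handed in when it is done.

```bash
mkdir -p pics
cat > h.py <<'E'
import numpy as np, cv2
from workcell import bot
def K(f):
    fl=200/np.tan(np.radians(f["vertical_fov"])/2)
    return np.array([[fl,0,f["cx"]],[0,fl,f["cy"]],[0,0,1.]])
def ray(f,p):
    u=cv2.undistortPoints(np.array([[p]],float),K(f),np.array(f["D"],float)).ravel()
    R=np.array(f["R"]);t=np.array(f["t"])
    return -R.T@t, R.T@np.array([u[0],u[1],1.])
def proj(f,X):
    return cv2.projectPoints(np.atleast_2d(np.array(X,float)),cv2.Rodrigues(np.array(f["R"]))[0],np.array(f["t"],float),K(f),np.array(f["D"],float))[0].reshape(-1,2)
E
python3 - <<'E'
from h import *
s=bot.observe();print(s,bot.grasp_offset)
for n in ["scene","top","wrist"]:
    f=bot.grab_frame(n);cv2.imwrite(f"pics/{n}0.png",f["pixels"])
    print(n,f["vertical_fov"],-np.array(f["R"]).T@np.array(f["t"]))
    for th in ["stand","flywheel","handle","boss","beaker","caliper","wrench"]:
        for d in bot.trace(f,th)[:2]: print(th,round(d["score"],2),d["point"],d["region"].sum())
E
```

```text
{'clock': 0.0, 'qpos': array([-1.30718275,  0.52203114, -0.03631147,  1.60001848,  0.02120631,
        1.02112525, -0.11279138]), 'qd': array([ 4.71246598e-04, -2.66040627e-04,  6.58642053e-05, -1.85593088e-03,
       -4.03066703e-04, -7.43765354e-04,  2.27887560e-03]), 'joint_efforts': array([ 1.16762760e-03, -9.27083445e+01,  1.98037572e+00, -3.69937456e+01,
        1.79174496e-02,  8.06078722e-03,  1.78907521e-05]), 'position': array([0.20471097, 0.59014736, 0.2307115 ]), 'tool_rot': array([-3.14039980e+00,  1.00366491e-04,  2.80776747e+00]), 'force': array([0.45089003, 0.02091572, 0.19478776]), 'moment': array([-0.01520783,  0.02302828, -0.0623969 ]), 'grip_width': 0.08533749214186907} 0.0187
scene 50.01516788851725 [0.37602892 0.51615007 1.25854769]
stand 0.81 [322.3, 232.7] 2520
stand 0.37 [327.5, 361.1] 794
flywheel 0.91 [326.0, 208.1] 509
handle 0.71 [279.5, 297.4] 422
handle 0.7 [329.7, 205.5] 595
boss 0.66 [326.5, 208.7] 597
beaker 0.76 [319.7, 136.3] 407
caliper 0.89 [323.0, 360.5] 772
wrench 0.51 [370.1, 169.4] 234
wrench 0.28 [277.3, 296.7] 415
top 51.202499056584934 [ 0.4157353  -0.06765242  1.22460562]
stand 0.67 [311.2, 196.3] 2634
flywheel 0.86 [318.4, 203.5] 814
flywheel 0.23 [432.2, 160.2] 537
handle 0.89 [320.2, 204.9] 860
handle 0.19 [232.5, 179.4] 414
beaker 0.71 [432.0, 159.7] 466
beaker 0.58 [416.6, 228.4] 461
caliper 0.72 [192.8, 243.0] 740
wrench 0.84 [418.4, 229.7] 472
wrist 66.63734564764295 [0.12946236 0.61739282 0.37295435]
caliper 0.64 [160.8, 389.3] 227
```

Run:
```python
import cv2
for n in ["scene","top"]:
    im=cv2.imread(f"pics/{n}0.png"); c=im[100:400,160:480] if n=="scene" else im[100:300,160:480]
    cv2.imwrite(f"pics/{n}0c.png",cv2.resize(c,None,fx=2,fy=2) if n=="scene" else cv2.resize(c,None,fx=2.5,fy=2.5,interpolation=cv2.INTER_CUBIC))
```

```text
(no output)
```

View pics/scene0.png

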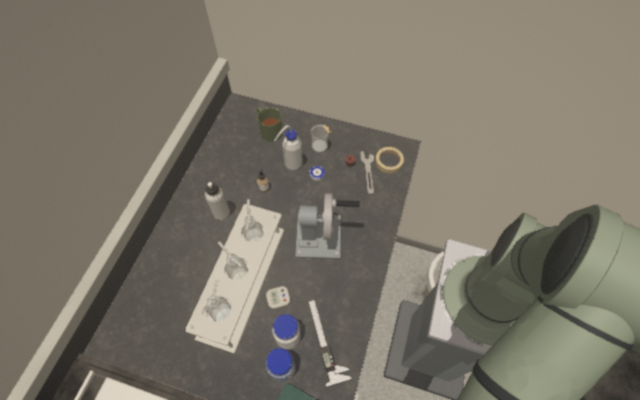

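View pics/top0c.png

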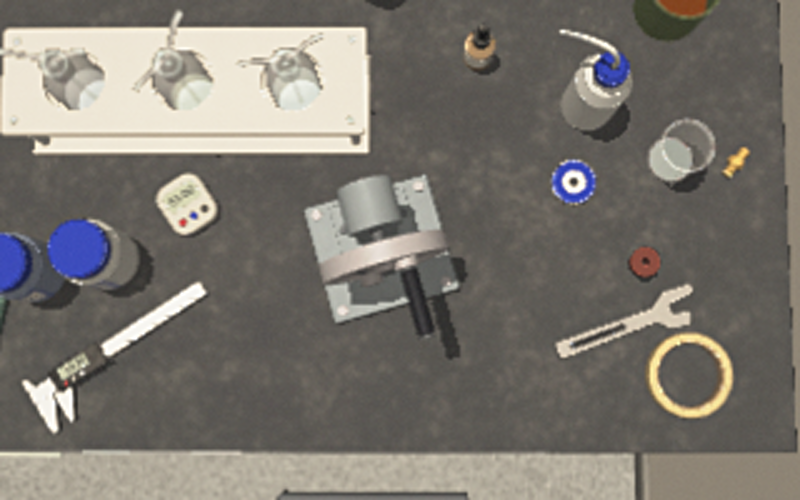

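View pics/scene0c.png

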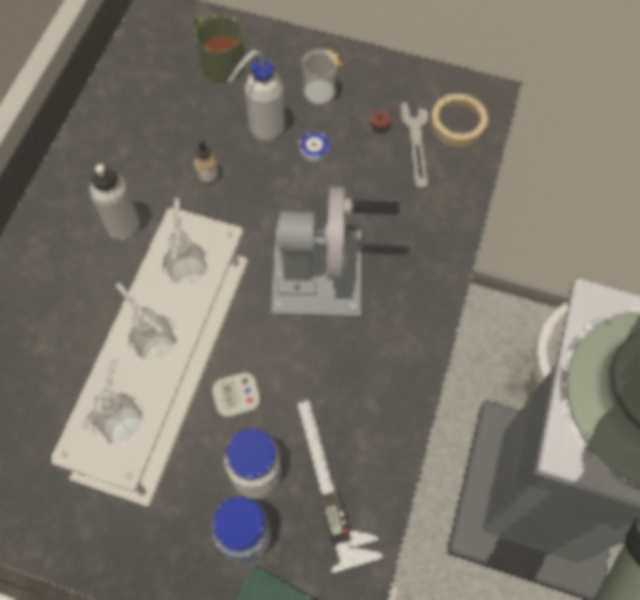

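Run:
```python
import cv2
im=cv2.imread("pics/top0.png")[160:250,270:360]; cv2.imwrite("pics/topz.png",cv2.resize(im,(720,720)[:2] if 0 else (600,600),interpolation=cv2.INTER_CUBIC))
im=cv2.imread("pics/scene0.png")[185:265,285:375]; cv2.imwrite("pics/scenez.png",cv2.resize(im,(675,600),interpolation=cv2.INTER_CUBIC))
```

```text
(no output)
```

View pics/topz.png

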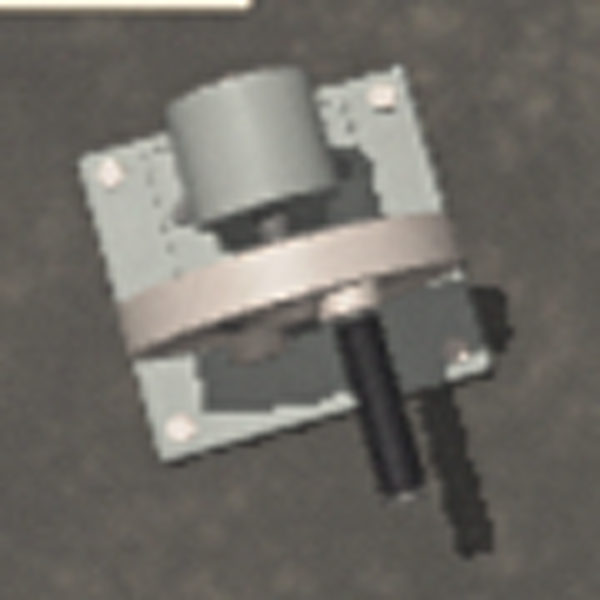

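View pics/scenez.png

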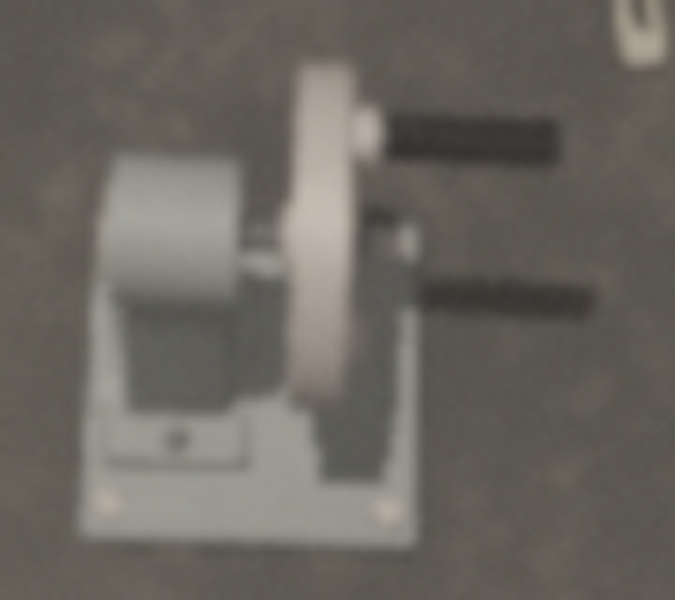

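Run:
```python
from h import *
from scipy.optimize import least_squares
ft=bot.grab_frame("top");fs=bot.grab_frame("scene")
np.save("x",0)
def px(P,s,o): return (np.array(P,float)+.5)/s-.5+np.array(o)
T=px([(80,155),(402,67),(162,462),(490,360),(403,487),(355,318)],600/90,(270,160))
S=px([(415,545),(80,540),(557,140),(388,133)],7.5,(285,185))
def w(p,L):
    L=np.array(L,float);c,s=np.cos(p[2]),np.sin(p[2])
    return np.c_[p[0]+c*L[:,0]-s*L[:,1],p[1]+s*L[:,0]+c*L[:,1],L[:,2]]
def hd(p,x): return [x,-.05*np.sin(p[3]),.145+.05*np.cos(p[3])]
def res(p):
    a=proj(ft,w(p,[(.095,.075,.016),(.095,-.075,.016),(-.045,.075,.016),(-.045,-.075,.016),hd(p,-.089),hd(p,-.023)]))-T
    b=proj(fs,w(p,[(-.045,.075,.016),(.095,.075,.016),hd(p,-.089),hd(p,-.023)]))-S
    return np.r_[a.ravel(),b.ravel()]
r=least_squares(res,[.55,-.06,.2,.2])
print(r.x,np.round(r.fun.reshape(-1,2),1))
p=r.x
print("axle",w(p,[(0,0,.145)]),"handle",w(p,[hd(p,-.066)]))
for n,f in (("t",ft),("s",fs)):
    im=cv2.resize(f["pixels"],None,fx=1,fy=1)
    a=np.linspace(0,6.28,40)
    for q in proj(f,w(p,[(-.01,-.068*np.sin(t),.145+.068*np.cos(t)) for t in a]+[hd(p,-.089)])): cv2.circle(im,tuple(int(round(v)) for v in q),0,(0,0,255),-1)
    cv2.imwrite(f"pics/fit{n}.png",cv2.resize(im[150:270,260:380],(600,600)))
```

```text
[ 0.52301103 -0.04260357  0.28412839  0.39870397] [[-0.8  0. ]
 [ 0.1 -0.9]
 [-0.1  0. ]
 [ 0.5  0.8]
 [ 0.5  0.2]
 [ 0.2 -0.1]
 [ 0.4  0. ]
 [-0.1 -0.6]
 [ 0.   0.4]
 [-0.6  0.7]]
axle [[ 0.52301103 -0.04260357  0.145     ]] handle [[ 0.46509858 -0.07973769  0.19107825]]
```

```bash
python3 -c "
import cv2,numpy as np
cv2.imwrite('pics/fit.png',cv2.resize(np.hstack([cv2.imread('pics/fitt.png'),cv2.imread('pics/fits.png')]),(800,400)))"
```

```text
(no output)
```

View pics/fit.png

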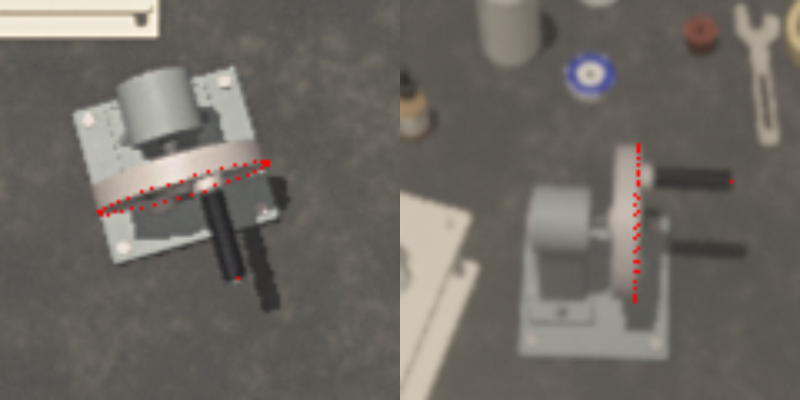

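```bash
cat > plan.py <<'E'
from h import *
from scipy.spatial.transform import Rotation as Rot
A=np.array([.5230,-.0426,.145]);YAW=.2841;G=bot.grasp_offset
def W(L):
    c,s=np.cos(YAW),np.sin(YAW);return np.array([A[0]+c*L[0]-s*L[1],A[1]+s*L[0]+c*L[1],L[2]])
def grasp(th,x=-.073): return W([x,-.05*np.sin(th),.145+.05*np.cos(th)])
def rows(wps,yaws,n):
    s=bot.observe();p=s["position"].copy();R=Rot.from_euler("xyz",s["tool_rot"])
    out=[]
    for wp,y,k in zip(wps,yaws,n):
        Rt=Rot.from_euler("xyz",[np.pi,0,y]);p0=p.copy();R0=R
        rv=(R0.inv()*Rt).as_rotvec()
        for i in range(1,k+1):
            pn=p0+(wp-p0)*i/k
            out.append(np.round(np.r_[R.inv().apply(pn-p)/.025,rv/k/(2*np.pi)],3))
            p=pn;R=R0*Rot.from_rotvec(rv*i/k)
    return out
def fmt(o):
    for i in range(0,len(o),8): print("["+",".join("["+",".join(f"{v:g}" for v in r)+"]" for r in o[i:i+8])+"]")
E
python3 - <<'E'
from plan import *
g=grasp(.3987);print(g)
fmt(rows([np.array([.37,.33,.31]),np.r_[g[:2],.285]],[1.6,YAW],[16,16]))
E
```

```text
[ 0.45836704 -0.08169436  0.19107832]
[[-0.604,-0.48,-0.197,-0,0,0.012],[-0.638,-0.433,-0.197,-0,0,0.012],[-0.669,-0.384,-0.197,-0,0,0.012],[-0.696,-0.332,-0.197,-0,0,0.012],[-0.719,-0.279,-0.197,-0,0,0.012],[-0.738,-0.224,-0.197,-0,0,0.012],[-0.753,-0.167,-0.197,-0,0,0.012],[-0.763,-0.11,-0.197,-0,0,0.012]]
[[-0.769,-0.052,-0.197,-0,0,0.012],[-0.771,0.006,-0.197,-0,0,0.012],[-0.768,0.064,-0.197,-0,0,0.012],[-0.761,0.122,-0.197,-0,0,0.012],[-0.75,0.179,-0.197,-0,0,0.012],[-0.734,0.235,-0.197,-0,0,0.012],[-0.715,0.29,-0.197,-0,0,0.012],[-0.691,0.343,-0.197,-0,0,0.012]]
[[-1.035,0.191,0.063,0,-0,0.013],[-1.016,0.275,0.062,0,-0,0.013],[-0.99,0.358,0.063,0,-0,0.013],[-0.957,0.438,0.063,0,-0,0.013],[-0.918,0.515,0.062,0,-0,0.013],[-0.873,0.589,0.063,0,-0,0.013],[-0.821,0.658,0.062,0,-0,0.013],[-0.765,0.724,0.063,0,-0,0.013]]
[[-0.702,0.784,0.063,0,-0,0.013],[-0.636,0.839,0.062,0,-0,0.013],[-0.565,0.888,0.063,0,-0,0.013],[-0.49,0.932,0.062,0,-0,0.013],[-0.412,0.969,0.063,0,-0,0.013],[-0.331,0.999,0.063,0,-0,0.013],[-0.247,1.023,0.062,0,-0,0.013],[-0.162,1.04,0.063,0,-0,0.013]]
```

```bash
python3 -m handwheel '[[-0.6,-0.48,-0.2,0,0,0.012],[-0.64,-0.43,-0.2,0,0,0.012],[-0.67,-0.38,-0.2,0,0,0.012],[-0.7,-0.33,-0.2,0,0,0.012],[-0.72,-0.28,-0.2,0,0,0.012],[-0.74,-0.22,-0.2,0,0,0.012],[-0.75,-0.17,-0.2,0,0,0.012],[-0.76,-0.11,-0.2,0,0,0.012]]' -1 60
python3 -m handwheel '[[-0.77,-0.05,-0.2,0,0,0.012],[-0.77,0,-0.2,0,0,0.012],[-0.77,0.06,-0.2,0,0,0.012],[-0.76,0.12,-0.2,0,0,0.012],[-0.75,0.18,-0.2,0,0,0.012],[-0.73,0.23,-0.2,0,0,0.012],[-0.71,0.29,-0.2,0,0,0.012],[-0.69,0.34,-0.2,0,0,0.012]]'
python3 - <<'E'
from plan import *
g=grasp(.3987)
fmt(rows([np.r_[g[:2],.285]],[YAW],[18]))
E
```

```text
clock: 2.3
position: [0.2879, 0.4599, 0.2715]
tool_rot: [3.141, -0.0, 2.202]
force: [-1.0, 0.3, 0.8]
grip_width: 0.0855
clock: 3.3
position: [0.3706, 0.3293, 0.3116]
tool_rot: [3.142, 0.0, 1.596]
force: [1.0, -0.3, 0.2]
grip_width: 0.0856
[[-0.918,0.172,0.059,0,-0,0.012],[-0.903,0.238,0.059,0,-0,0.012],[-0.883,0.303,0.059,0,-0,0.012],[-0.859,0.367,0.059,0,-0,0.012],[-0.83,0.428,0.059,0,-0,0.012],[-0.797,0.488,0.059,0,-0,0.012],[-0.759,0.544,0.059,0,-0,0.012],[-0.717,0.598,0.059,0,-0,0.012]]
[[-0.672,0.649,0.059,0,-0,0.012],[-0.623,0.696,0.059,0,-0,0.012],[-0.57,0.74,0.059,0,-0,0.012],[-0.515,0.779,0.059,0,-0,0.012],[-0.457,0.815,0.059,0,-0,0.012],[-0.396,0.846,0.059,0,-0,0.012],[-0.334,0.872,0.059,0,-0,0.012],[-0.269,0.894,0.059,0,-0,0.012]]
[[-0.203,0.912,0.059,0,-0,0.012],[-0.136,0.924,0.059,0,-0,0.012]]
```

```bash
python3 -m handwheel '[[-0.92,0.17,0.06,0,0,0.012],[-0.9,0.24,0.06,0,0,0.012],[-0.88,0.3,0.06,0,0,0.012],[-0.86,0.37,0.06,0,0,0.012],[-0.83,0.43,0.06,0,0,0.012],[-0.8,0.49,0.06,0,0,0.012],[-0.76,0.54,0.06,0,0,0.012],[-0.72,0.6,0.06,0,0,0.012]]'
python3 -m handwheel '[[-0.67,0.65,0.06,0,0,0.012],[-0.62,0.7,0.06,0,0,0.012],[-0.57,0.74,0.06,0,0,0.012],[-0.51,0.78,0.06,0,0,0.012],[-0.46,0.81,0.06,0,0,0.012],[-0.4,0.85,0.06,0,0,0.012],[-0.33,0.87,0.06,0,0,0.012],[-0.27,0.89,0.06,0,0,0.012]]'
python3 - <<'E'
from plan import *
g=grasp(.3987)
fmt(rows([np.r_[g[:2],.285]],[YAW],[3]))
E
```

```text
clock: 4.3
position: [0.4085, 0.146, 0.2992]
tool_rot: [3.142, -0.0, 0.993]
force: [1.3, -0.3, -0.5]
grip_width: 0.0852
clock: 5.3
position: [0.4432, -0.0374, 0.2872]
tool_rot: [3.141, -0.0, 0.39]
force: [1.1, -0.8, -0.0]
grip_width: 0.0853
[[-0.038,0.623,0.029,0,-0,0.006],[-0.016,0.624,0.029,0,-0,0.006],[0.006,0.624,0.029,0,-0,0.006]]
```

```bash
python3 -m handwheel '[[-0.04,0.62,0.03,0,0,0.006],[-0.02,0.62,0.03,0,0,0.006],[0,0.62,0.03,0,0,0.005],[0,0,0,0,0,0]]'
python3 - <<'E'
from plan import *
s=bot.observe();print(s["position"],s["tool_rot"],s["force"],s["qpos"])
f=bot.grab_frame("wrist");cv2.imwrite("pics/w1.png",f["pixels"])
for d in bot.trace(f,"handle")[:2]: print(d["score"],d["point"],d["region"].sum())
th=.3987
print(proj(f,[W([x,-.05*np.sin(th),.145+.05*np.cos(th)]) for x in(-.023,-.066,-.089)]),proj(f,grasp(th)))
f=bot.grab_frame("top");cv2.imwrite("pics/t1.png",f["pixels"])
g=grasp(th); fmt(rows([np.r_[g[:2],g[2]-G]],[YAW],[6]))
E
```

```text
clock: 5.8
position: [0.4581, -0.081, 0.2849]
tool_rot: [3.141, 0.0, 0.286]
force: [-0.2, 1.8, 0.0]
grip_width: 0.0855
[ 0.45805508 -0.08095289  0.28492139] [3.14109631e+00 4.14371501e-04 2.86319760e-01] [-0.18708414  1.8123061   0.01620542] [-0.57840313  0.25674573  0.76578007  1.96235501 -0.20963086  1.00244245
 -0.99969079]
0.66 [315.1, 116.0] 7425
[[322.39430412 141.45687866]
 [322.18397767 194.81895043]
 [322.08050587 221.04029021]] [[322.15185932 202.96038549]]
[[-0,0.015,0.751,-0,0,0],[-0,0.015,0.751,-0,0,0],[-0,0.015,0.751,-0,0,0],[-0,0.015,0.751,-0,0,0],[-0,0.015,0.751,-0,0,0],[-0,0.015,0.751,-0,0,0]]
```

View pics/w1.png

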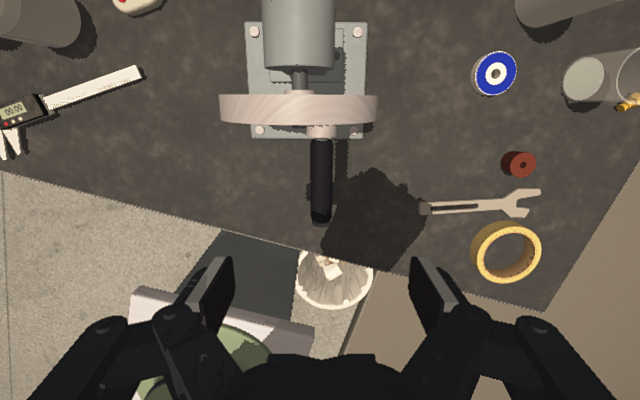

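```bash
python3 -m handwheel '[[0,0.02,0.75,0,0,0],[0,0.02,0.75,0,0,0],[0,0.02,0.75,0,0,0],[0,0.01,0.75,0,0,0],[0,0.01,0.75,0,0,0],[0,0.01,0.74,0,0,0]]'
python3 -m handwheel '[[0,0,0,0,0,0],[0,0,0,0,0,0],[0,0,0,0,0,0],[0,0,0,0,0,0]]' 1 60
python3 - <<'E'
from plan import *
s=bot.observe();print(s["clock"],s["position"],s["tool_rot"],s["force"],s["moment"],s["grip_width"])
f=bot.grab_frame("wrist");cv2.imwrite("pics/w2.png",f["pixels"])
E
```

```text
clock: 6.7
position: [0.4585, -0.0814, 0.1723]
tool_rot: [-3.141, -0.0, 0.29]
force: [0.4, -0.6, 0.2]
grip_width: 0.0857
clock: 7.2
position: [0.4586, -0.0818, 0.1732]
tool_rot: [-3.141, -0.001, 0.288]
force: [1.3, -3.0, -2.1]
grip_width: 0.016
7.2 [ 0.45860423 -0.08183434  0.17316267] [-3.14133224e+00 -5.50982672e-04  2.88461223e-01] [ 1.33356519 -3.03736582 -2.13224362] [-0.626891   -0.43600555 -0.17336535] 0.0160274608375524
```

View pics/w2.png

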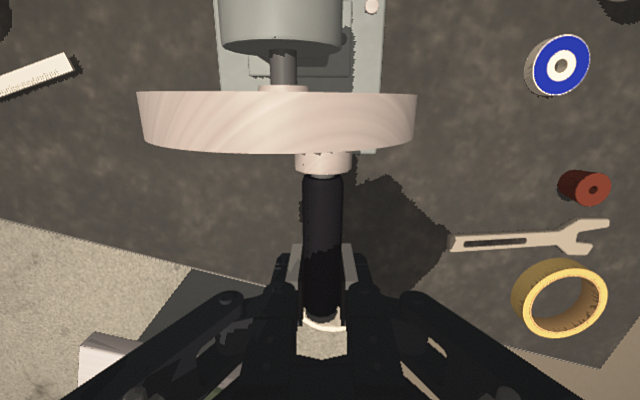

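```bash
python3 - <<'E'
import numpy as np
a=np.radians(22.8+5*np.arange(73))
dy=2*np.diff(np.sin(a));dz=-2*np.diff(np.cos(a))
for i in range(0,72,4): print(int(22.8+5*i),"["+",".join(f"[0,{dy[j]:.3f},{dz[j]:.3f},0,0,0]" for j in range(i,i+4))+"]")
E
cat > log.py <<'E'
from plan import *
import json
s=bot.observe()
c,sn=np.cos(YAW),np.sin(YAW)
g=s["position"]-np.array([0,0,G])*-1 if 0 else s["position"]+np.array([0,0,G])
d=g-A; y=-sn*d[0]+c*d[1]; x=c*d[0]+sn*d[1]; z=d[2]
f=s["force"]; fy=-sn*f[0]+c*f[1]; fz=f[2]; fx=c*f[0]+sn*f[1]
th=np.degrees(np.arctan2(-y,z))
# torque by robot on wheel about +x = -(y fz - z fy)
r=np.hypot(y,z); ur=np.array([y,z])/r; ut=np.array([-ur[1],ur[0]])
tau=-(y*fz-z*fy)
rec=[float(v) for v in (s["clock"],th,r,x,tau,fx,fy,fz,ur@[fy,fz])]
print("LOG th %.1f r %.4f x %.4f tau %.3f f(stand) %.1f %.1f %.1f radial %.1f mom"%(th,r,x,tau,fx,fy,fz,rec[-1]),np.round(s["moment"],2),"w",round(s["grip_width"],4))
open("log.jsonl","a").write(json.dumps(rec)+"\n")
E
python3 log.py
```

```text
22 [[0,0.158,0.075,0,0,0],[0,0.151,0.088,0,0,0],[0,0.142,0.101,0,0,0],[0,0.133,0.113,0,0,0]]
42 [[0,0.123,0.124,0,0,0],[0,0.111,0.134,0,0,0],[0,0.099,0.143,0,0,0],[0,0.086,0.152,0,0,0]]
62 [[0,0.073,0.159,0,0,0],[0,0.059,0.164,0,0,0],[0,0.044,0.169,0,0,0],[0,0.029,0.172,0,0,0]]
82 [[0,0.014,0.174,0,0,0],[0,-0.001,0.174,0,0,0],[0,-0.016,0.174,0,0,0],[0,-0.031,0.172,0,0,0]]
102 [[0,-0.046,0.168,0,0,0],[0,-0.061,0.164,0,0,0],[0,-0.075,0.158,0,0,0],[0,-0.088,0.151,0,0,0]]
122 [[0,-0.101,0.142,0,0,0],[0,-0.113,0.133,0,0,0],[0,-0.124,0.123,0,0,0],[0,-0.134,0.111,0,0,0]]
142 [[0,-0.143,0.099,0,0,0],[0,-0.152,0.086,0,0,0],[0,-0.159,0.073,0,0,0],[0,-0.164,0.059,0,0,0]]
162 [[0,-0.169,0.044,0,0,0],[0,-0.172,0.029,0,0,0],[0,-0.174,0.014,0,0,0],[0,-0.174,-0.001,0,0,0]]
182 [[0,-0.174,-0.016,0,0,0],[0,-0.172,-0.031,0,0,0],[0,-0.168,-0.046,0,0,0],[0,-0.164,-0.061,0,0,0]]
202 [[0,-0.158,-0.075,0,0,0],[0,-0.151,-0.088,0,0,0],[0,-0.142,-0.101,0,0,0],[0,-0.133,-0.113,0,0,0]]
222 [[0,-0.123,-0.124,0,0,0],[0,-0.111,-0.134,0,0,0],[0,-0.099,-0.143,0,0,0],[0,-0.086,-0.152,0,0,0]]
242 [[0,-0.073,-0.159,0,0,0],[0,-0.059,-0.164,0,0,0],[0,-0.044,-0.169,0,0,0],[0,-0.029,-0.172,0,0,0]]
262 [[0,-0.014,-0.174,0,0,0],[0,0.001,-0.174,0,0,0],[0,0.016,-0.174,0,0,0],[0,0.031,-0.172,0,0,0]]
282 [[0,0.046,-0.168,0,0,0],[0,0.061,-0.164,0,0,0],[0,0.075,-0.158,0,0,0],[0,0.088,-0.151,0,0,0]]
302 [[0,0.101,-0.142,0,0,0],[0,0.113,-0.133,0,0,0],[0,0.124,-0.123,0,0,0],[0,0.134,-0.111,0,0,0]]
322 [[0,0.143,-0.099,0,0,0],[0,0.152,-0.086,0,0,0],[0,0.159,-0.073,0,0,0],[0,0.164,-0.059,0,0,0]]
342 [[0,0.169,-0.044,0,0,0],[0,0.172,-0.029,0,0,0],[0,0.174,-0.014,0,0,0],[0,0.174,0.001,0,0,0]]
362 [[0,0.174,0.016,0,0,0],[0,0.172,0.031,0,0,0],[0,0.168,0.046,0,0,0],[0,0.164,0.061,0,0,0]]
LOG th 22.9 r 0.0508 x -0.0728 tau 0.049 f(stand) 1.3 1.3 -0.5 radial -1.0 mom [ 0.2  -0.18 -0.11] w 0.0162
```

```bash
python3 -m handwheel '[[0,0.158,0.075,0,0,0],[0,0.151,0.088,0,0,0],[0,0.142,0.101,0,0,0],[0,0.133,0.113,0,0,0]]'; python3 log.py; python3 -m handwheel '[[0,0.123,0.124,0,0,0],[0,0.111,0.134,0,0,0],[0,0.099,0.143,0,0,0],[0,0.086,0.152,0,0,0]]'; python3 log.py
```

```text
clock: 7.75
position: [0.4627, -0.0961, 0.163]
tool_rot: [-3.141, 0.0, 0.288]
force: [0.9, 4.8, -1.7]
grip_width: 0.0157
LOG th 43.2 r 0.0504 x -0.0729 tau 0.102 f(stand) 2.2 4.4 -1.7 radial -4.2 mom [ 1.16 -0.14 -0.07] w 0.0157
clock: 8.25
position: [0.4655, -0.1058, 0.1491]
tool_rot: [-3.141, 0.001, 0.289]
force: [-0.9, 9.2, -1.7]
grip_width: 0.0159
LOG th 62.9 r 0.0500 x -0.0729 tau 0.132 f(stand) 1.7 9.0 -1.7 radial -8.8 mom [ 1.74 -0.03 -0.08] w 0.0159
```

```bash
(python3 -m handwheel '[[0,0.073,0.159,0,0,0],[0,0.059,0.164,0,0,0],[0,0.044,0.169,0,0,0],[0,0.029,0.172,0,0,0]]'; python3 log.py; python3 -m handwheel '[[0,0.014,0.174,0,0,0],[0,-0.001,0.174,0,0,0],[0,-0.016,0.174,0,0,0],[0,-0.031,0.172,0,0,0]]'; python3 log.py;  python3 -m handwheel '[[0,-0.046,0.168,0,0,0],[0,-0.061,0.164,0,0,0],[0,-0.075,0.158,0,0,0],[0,-0.088,0.151,0,0,0]]'; python3 log.py) | grep LOG
```

```text
LOG th 82.9 r 0.0496 x -0.0729 tau 0.049 f(stand) 2.2 9.9 -0.2 radial -9.8 mom [ 2.21  0.15 -0.  ] w 0.0161
LOG th 103.1 r 0.0493 x -0.0729 tau 0.048 f(stand) 0.6 12.9 4.0 radial -13.4 mom [2.65 0.44 0.04] w 0.0162
LOG th 123.2 r 0.0492 x -0.0729 tau 0.074 f(stand) 0.6 13.7 10.8 radial -17.4 mom [2.84 0.63 0.04] w 0.016
```

```bash
(python3 -m handwheel '[[0,-0.101,0.142,0,0,0],[0,-0.113,0.133,0,0,0],[0,-0.124,0.123,0,0,0],[0,-0.134,0.111,0,0,0]]'; python3 log.py; python3 -m handwheel '[[0,-0.143,0.099,0,0,0],[0,-0.152,0.086,0,0,0],[0,-0.159,0.073,0,0,0],[0,-0.164,0.059,0,0,0]]'; python3 log.py;  python3 -m handwheel '[[0,-0.169,0.044,0,0,0],[0,-0.172,0.029,0,0,0],[0,-0.174,0.014,0,0,0],[0,-0.174,-0.001,0,0,0]]'; python3 log.py) | grep LOG
python3 - <<'E'
from h import *
for n in ["wrist","scene"]:
    f=bot.grab_frame(n);cv2.imwrite(f"pics/{n}3.png",f["pixels"])
E
```

```text
LOG th 142.8 r 0.0494 x -0.0728 tau 0.131 f(stand) -0.6 11.0 18.8 radial -21.6 mom [ 2.24  0.79 -0.09] w 0.0161
LOG th 161.7 r 0.0495 x -0.0727 tau 0.116 f(stand) -1.8 4.3 20.4 radial -20.8 mom [ 0.68  0.47 -0.14] w 0.016
LOG th -179.3 r 0.0492 x -0.0727 tau 0.187 f(stand) -0.1 -3.9 8.6 radial -8.7 mom [-0.81 -0.29 -0.22] w 0.0162
```

View pics/wrist3.png

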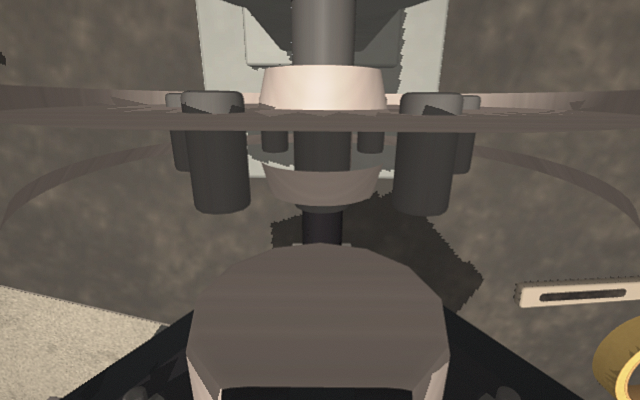

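```bash
(python3 -m handwheel '[[0,-0.174,-0.016,0,0,0],[0,-0.172,-0.031,0,0,0],[0,-0.168,-0.046,0,0,0],[0,-0.164,-0.061,0,0,0]]'; python3 log.py; python3 -m handwheel '[[0,-0.158,-0.075,0,0,0],[0,-0.151,-0.088,0,0,0],[0,-0.142,-0.101,0,0,0],[0,-0.133,-0.113,0,0,0]]'; python3 log.py;  python3 -m handwheel '[[0,-0.123,-0.124,0,0,0],[0,-0.111,-0.134,0,0,0],[0,-0.099,-0.143,0,0,0],[0,-0.086,-0.152,0,0,0]]'; python3 log.py) | grep LOG
```

```text
LOG th -158.7 r 0.0490 x -0.0727 tau 0.289 f(stand) 4.0 -4.0 -6.0 radial 4.2 mom [-0.61 -0.91 -0.16] w 0.0162
LOG th -137.7 r 0.0493 x -0.0727 tau 0.399 f(stand) 6.7 -0.4 -11.7 radial 8.4 mom [ 0.49 -1.14 -0.1 ] w 0.0161
LOG th -117.1 r 0.0498 x -0.0726 tau 0.458 f(stand) 7.8 5.3 -13.0 radial 10.6 mom [ 1.53 -1.09 -0.07] w 0.016
```

View pics/scene3.png

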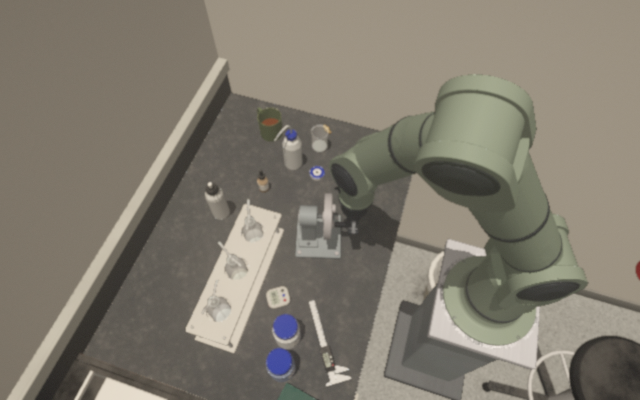

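```bash
(python3 -m handwheel '[[0,-0.073,-0.159,0,0,0],[0,-0.059,-0.164,0,0,0],[0,-0.044,-0.169,0,0,0],[0,-0.029,-0.172,0,0,0]]'; python3 log.py; python3 -m handwheel '[[0,-0.014,-0.174,0,0,0],[0,0.001,-0.174,0,0,0],[0,0.016,-0.174,0,0,0],[0,0.031,-0.172,0,0,0]]'; python3 log.py;  python3 -m handwheel '[[0,0.046,-0.168,0,0,0],[0,0.061,-0.164,0,0,0],[0,0.075,-0.158,0,0,0],[0,0.088,-0.151,0,0,0]]'; python3 log.py) | grep LOG
```

```text
LOG th -96.9 r 0.0503 x -0.0726 tau 0.451 f(stand) 7.2 8.8 -10.1 radial 9.9 mom [ 2.38 -0.97 -0.04] w 0.0159
LOG th -77.0 r 0.0507 x -0.0726 tau 0.461 f(stand) 5.9 12.6 -6.4 radial 10.8 mom [ 2.95 -0.62  0.04] w 0.0161
LOG th -57.3 r 0.0510 x -0.0726 tau 0.455 f(stand) 5.0 15.1 -0.9 radial 12.3 mom [ 3.25 -0.19  0.  ] w 0.0162
```

```bash
(python3 -m handwheel '[[0,0.101,-0.142,0,0,0],[0,0.113,-0.133,0,0,0],[0,0.124,-0.123,0,0,0],[0,0.134,-0.111,0,0,0]]'; python3 log.py; python3 -m handwheel '[[0,0.143,-0.099,0,0,0],[0,0.152,-0.086,0,0,0],[0,0.159,-0.073,0,0,0],[0,0.164,-0.059,0,0,0]]'; python3 log.py;  python3 -m handwheel '[[0,0.169,-0.044,0,0,0],[0,0.172,-0.029,0,0,0],[0,0.174,-0.014,0,0,0],[0,0.174,0.001,0,0,0]]'; python3 log.py;  python3 -m handwheel '[[0,0.174,0.016,0,0,0],[0,0.172,0.031,0,0,0],[0,0.168,0.046,0,0,0],[0,0.164,0.061,0,0,0]]'; python3 log.py) | grep LOG
cat > fit.py <<'E'
from plan import *
import json
from scipy.optimize import least_squares
L=np.array([json.loads(l) for l in open("log.jsonl")])[1:]
th=np.radians(L[:,1]);r=L[:,2];y0=-r*np.sin(th);z0=r*np.cos(th);fy,fz=L[:,6],L[:,7]
sg=np.sign(np.r_[1,np.diff(np.unwrap(th))])
sg[0]=1
def model(p,free):
    ay,az=(p[3:5]*1e-3 if free else (0,0))
    y=y0-ay;z=z0-az;tau=-(y*fz-z*fy);t=np.arctan2(-y,z)
    return tau-(p[0]*sg+p[1]*np.sin(t)+p[2]*np.cos(t))
for free in (0,1):
    q=least_squares(lambda p:np.r_[model(p,free),(p[3:5]/2*.03 if free else [])],[.24,0,0]+[0,0]*free)
    p=q.x
    # gravity: slug at angle t+phi; tau needed = -W sin(t+phi) (falling clockwise side helps) = a sin t + b cos t
    W_=np.hypot(p[1],p[2]);phi=np.arctan2(-p[2],-p[1])
    print("free",free,"D %.3f W %.3f phi %.1f  target th %.1f"%(p[0],W_,np.degrees(phi),(180-np.degrees(phi))%360),"axle",p[3:],"rms",np.sqrt(np.mean(model(p,free)**2)))
    print(np.round(model(p,free),3))
E
python3 fit.py
```

```text
LOG th -37.6 r 0.0509 x -0.0727 tau 0.383 f(stand) 2.9 15.5 7.9 radial 15.7 mom [3.22 0.21 0.01] w 0.0166
LOG th -17.1 r 0.0507 x -0.0727 tau 0.319 f(stand) -0.1 10.7 13.4 radial 16.0 mom [ 2.15  0.55 -0.12] w 0.0162
LOG th 3.7 r 0.0508 x -0.0727 tau 0.245 f(stand) -0.2 4.2 9.1 radial 8.8 mom [ 0.83  0.25 -0.16] w 0.016
LOG th 23.6 r 0.0507 x -0.0728 tau 0.130 f(stand) 2.5 2.1 1.5 radial 0.6 mom [ 0.67 -0.24 -0.19] w 0.0162
free 0 D 0.247 W 0.211 phi -5.3  target th 185.3 axle [] rms 0.02835681925434171
[-0.016  0.062  0.008  0.01   0.012  0.026 -0.047 -0.044 -0.016  0.025
  0.033 -0.003  0.004  0.02  -0.008 -0.008 -0.008 -0.051]
free 1 D 0.242 W 0.202 phi -3.9  target th 183.9 axle [1.45408731 1.67122315] rms 0.021198034728503203
[-0.015  0.05  -0.01  -0.011 -0.001  0.031 -0.024 -0.019 -0.007  0.023
  0.021 -0.017 -0.011  0.009 -0.007  0.011  0.015 -0.037]
```

```bash
(python3 -m handwheel '[[0,-0.164,-0.061,0,0,0],[0,-0.168,-0.046,0,0,0],[0,-0.172,-0.031,0,0,0],[0,-0.174,-0.016,0,0,0]]'; python3 log.py; python3 -m handwheel '[[0,-0.174,-0.001,0,0,0],[0,-0.174,0.014,0,0,0],[0,-0.172,0.029,0,0,0],[0,-0.169,0.044,0,0,0]]'; python3 log.py; python3 -m handwheel '[[0,-0.164,0.059,0,0,0],[0,-0.159,0.073,0,0,0],[0,-0.152,0.086,0,0,0],[0,-0.143,0.099,0,0,0]]'; python3 log.py; python3 -m handwheel '[[0,-0.134,0.111,0,0,0],[0,-0.124,0.123,0,0,0],[0,-0.113,0.133,0,0,0],[0,-0.101,0.142,0,0,0]]'; python3 log.py) | grep LOG
```

```text
LOG th 4.6 r 0.0508 x -0.0727 tau -0.272 f(stand) 0.7 -5.8 5.9 radial 6.4 mom [-1.02 -0.6  -0.25] w 0.0163
LOG th -15.7 r 0.0507 x -0.0727 tau -0.163 f(stand) -0.6 1.7 18.0 radial 17.8 mom [ 0.11  0.19 -0.06] w 0.0164
LOG th -36.8 r 0.0507 x -0.0726 tau -0.163 f(stand) 0.7 8.7 17.0 radial 18.8 mom [1.9  0.31 0.  ] w 0.0161
LOG th -57.0 r 0.0509 x -0.0726 tau -0.081 f(stand) 3.0 10.7 8.8 radial 13.8 mom [ 2.36 -0.06 -0.04] w 0.0163
```

```bash
(python3 -m handwheel '[[0,-0.088,0.151,0,0,0],[0,-0.075,0.158,0,0,0],[0,-0.061,0.164,0,0,0],[0,-0.046,0.168,0,0,0]]'; python3 log.py; python3 -m handwheel '[[0,-0.031,0.172,0,0,0],[0,-0.016,0.174,0,0,0],[0,-0.001,0.174,0,0,0],[0,0.014,0.174,0,0,0]]'; python3 log.py; python3 -m handwheel '[[0,0.029,0.172,0,0,0],[0,0.044,0.169,0,0,0],[0,0.059,0.164,0,0,0],[0,0.073,0.159,0,0,0]]'; python3 log.py; python3 -m handwheel '[[0,0.086,0.152,0,0,0],[0,0.099,0.143,0,0,0],[0,0.111,0.134,0,0,0],[0,0.123,0.124,0,0,0]]'; python3 log.py) | grep LOG
```

```text
LOG th -76.9 r 0.0507 x -0.0726 tau -0.018 f(stand) 5.8 10.2 2.7 radial 10.6 mom [ 2.33 -0.46 -0.1 ] w 0.0159
LOG th -96.8 r 0.0504 x -0.0726 tau -0.088 f(stand) 5.9 9.1 0.7 radial 9.0 mom [ 1.97 -0.72 -0.14] w 0.016
LOG th -116.9 r 0.0500 x -0.0726 tau -0.062 f(stand) 5.3 5.5 -1.4 radial 5.5 mom [ 1.56 -0.71 -0.19] w 0.0158
LOG th -137.2 r 0.0496 x -0.0726 tau -0.128 f(stand) 4.1 3.5 0.0 radial 2.3 mom [ 1.04 -0.69 -0.19] w 0.0159
```

```bash
(python3 -m handwheel '[[0,0.133,0.113,0,0,0],[0,0.142,0.101,0,0,0],[0,0.151,0.088,0,0,0],[0,0.158,0.075,0,0,0]]'; python3 log.py; python3 -m handwheel '[[0,0.164,0.061,0,0,0],[0,0.168,0.046,0,0,0],[0,0.172,0.031,0,0,0],[0,0.174,0.016,0,0,0]]'; python3 log.py; python3 fit.py; tail -1 log.jsonl)
```

```text
clock: 20.85
position: [0.448, -0.045, 0.0806]
tool_rot: [3.141, -0.001, 0.288]
force: [3.8, 3.2, 5.0]
grip_width: 0.0158
LOG th -157.7 r 0.0493 x -0.0727 tau -0.183 f(stand) 4.5 2.0 5.0 radial -3.9 mom [ 0.73 -0.69 -0.16] w 0.0158
clock: 21.35
position: [0.4527, -0.0612, 0.077]
tool_rot: [-3.142, -0.001, 0.288]
force: [1.8, 5.5, 12.4]
grip_width: 0.0158
LOG th -177.9 r 0.0494 x -0.0727 tau -0.260 f(stand) 3.2 4.8 12.4 radial -12.2 mom [ 1.16 -0.37 -0.05] w 0.0158
free 0 D 0.251 W 0.206 phi -4.2  target th 184.2 axle [] rms 0.027176069454788024
[-0.019  0.057  0.001  0.002  0.003  0.016 -0.056 -0.051 -0.022  0.021
  0.031 -0.003  0.006  0.022 -0.006 -0.007 -0.008 -0.052 -0.02   0.017
 -0.048 -0.011  0.028 -0.04   0.012 -0.006  0.003 -0.001]
free 1 D 0.245 W 0.198 phi -4.2  target th 184.2 axle [1.34328877 1.16256498] rms 0.02292911661815749
[-0.02   0.046 -0.012 -0.011 -0.     0.03  -0.028 -0.025 -0.011  0.022
  0.023 -0.012 -0.005  0.016 -0.001  0.011  0.011 -0.044 -0.005  0.04
 -0.034 -0.01   0.022 -0.046  0.009 -0.005  0.011  0.009]
[21.35, -177.8576713440641, 0.04935797762291275, -0.07270487372886142, -0.25955236211285043, 3.228418908587821, 4.797656556189341, 12.419525022131067, -12.231498504097706]
```

```bash
python3 -m handwheel '[[0,0,0,0,0,0],[0,0,0,0,0,0],[0,0,0,0,0,0],[0,0,0,0,0,0],[0,0,0,0,0,0],[0,0,0,0,0,0]]'
python3 log.py
python3 - <<'E'
from h import *
f=bot.grab_frame("wrist");cv2.imwrite("pics/w9.png",f["pixels"])
f=bot.grab_frame("top");cv2.imwrite("pics/t9.png",f["pixels"])
s=bot.observe();print(s["position"],s["qd"].round(4))
E
```

```text
clock: 22.1
position: [0.4529, -0.0617, 0.0771]
tool_rot: [3.141, -0.001, 0.288]
force: [1.0, 0.2, 9.4]
grip_width: 0.0161
LOG th -178.5 r 0.0492 x -0.0727 tau -0.006 f(stand) 1.0 -0.1 9.4 radial -9.4 mom [ 0.17 -0.61 -0.27] w 0.0161
[ 0.45285    -0.0616998   0.07709281] [-0.0002 -0.0005  0.0009 -0.001   0.0005 -0.001  -0.0003]
```

View pics/w9.png

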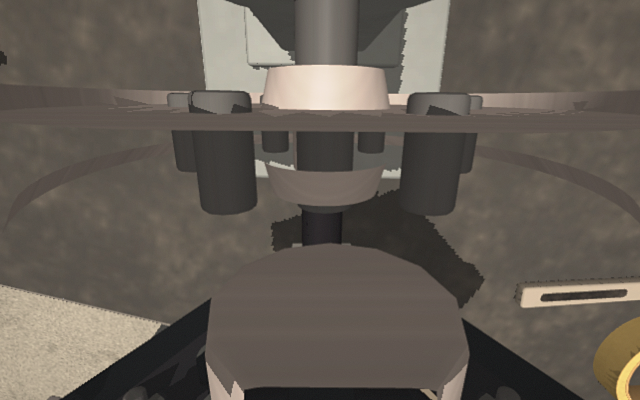

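View pics/t9.png

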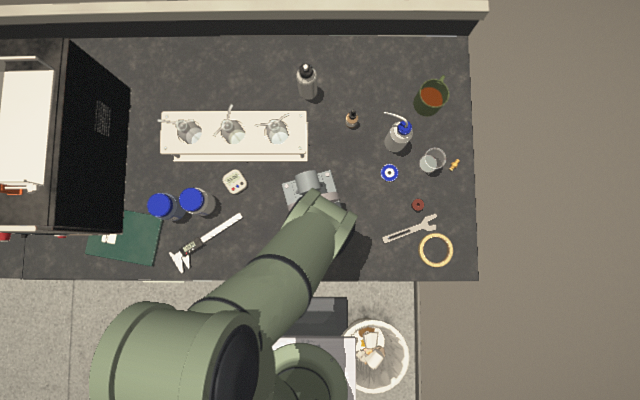

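```bash
python3 -c "
from workcell import bot
print(bot.job_done())"
```

```text
the job is handed in; nothing more can be done
None
```

I turned the flywheel one full revolution clockwise by its handle, then about 200° back. I handed the job in with the handle at the bottom, still gripped at the 60 N setting; no verdict is reported.

- **Heavy side:** The effort fit, using both directions, gave a drag of about 0.25 N m and an imbalance of about 0.20 N m. The heavy side is about 4° from the handle, so the target handle angle was about 184°.
- **Final angle:** The handle measured about 181.5°, leaving the heavy side about 3° from straight down, well inside the 20° limit.
- **Last checks:** The wheel was held still, with joint speeds of 0.001 rad/s or less. The outside force was about 9 N, and the fingers stood 16 mm apart on the handle. The last top view showed all five bystanders where they were at the start. The clock read about 22 s.
- **Small disagreements:**
  - The imbalance came out at or slightly above the top of the stated 0.14–0.20 N m range.
  - The fitted axle position was about 1–1.5 mm off in y and in z, which explains radial forces of up to about 22 N while turning.
  - Fitting with or without that offset gave the same 184° target.

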